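# Turn the cover over onto the sleeve tray

## Robot

A 6-joint arm with a two-finger parallel gripper is mounted at the origin on the work surface. World frame = base frame: x ahead of the robot, y to its left, z up, the work surface at z = 0. Lengths are in m, angles in rad, forces in N, time in s.
With the tool pointing down it reaches from about 0.4 to 0.825 m from the base axis. Payload 7 kg.
Tool frame: the origin (TCP) lies midway between the tips of the shut fingers; the grasp point (between the pads) lies 19 mm behind it; z points along the fingers, x is the direction in which the jaws open and shut, and the axes are right-handed (so a half turn about z gives the same grasp; the last joint's range is limited). The gripper opens to 85 mm and grips with 20 to 120 N. Pads are 22 mm wide; open, the fingers measure 114 mm over their backs; the gripper's body (76 mm by 85 mm) begins 54 mm behind the grasp point. The pads swing forward as they close: fully open they stand 13 mm farther back than shut.
Start: joints at [-1.027, 0.359, 0.012, 0, -1.224, -0.288], TCP at [0.171, -0.653, 0.231] pointing down, gripper open.
Joint ranges: [-3.07, 3.07], [-1.43, 2.12], [-1.02, 1.25], [-3.03, 1.67], [-3.05, -0], [-3.03, 3.03]. Speed limits (rad/s): [2.39, 2.39, 3.01, 3.14, 3.14, 3.14].

## Interface

Orientations are given as a 3x3 rotation matrix whose columns are the frame's x, y, z axes.
In Python, from cell import ctrl gives the robot as it stands.
- The arm moves only by the shell command python3 -m crank 'ROWS' [FORCE]. ROWS is JSON, a list of rows, each a list of 7 numbers: the turn, a rotation vector about the tool's x, y, z in rad, then the shift along the tool's x, y, z in m, then the finger opening in m, from 0 to 0.0854. In form: [[wx, wy, wz, x, y, z, jaw], ...]. A call has 1 to 12 rows; each row is the pose to reach, as a shift and turn from the pose measured when the call began, along the tool's axes at that moment; what a row does not reach only later rows make up. A row lasts 1/8 s, in which the tool goes at most 62.5 mm and 10.7 degrees, less where a joint would pass 70% of its speed; a pose out of reach is approached as far as the arm can. A call with a gripper value outside its range is refused whole. The fingers move at their own pace and stop on an object; FORCE is the grip in N (left out, the last holds). Time passes only in rows, so rows that repeat a pose let the fingers close. It gives the time, the measured TCP pose, the force and the opening at its end, in the units of the state.
- ctrl.get_obs(): the state, without advancing time (a new reading comes with each control period).
- ctrl.grab_frame(name): name is "scene" or "top" or "wrist"; returns a dict with "color" (384x512x3 uint8, blue, green, red), "K" (3x3 intrinsics, pixels), "rvec" (rotation vector, rad) and "tvec" (3), from world to camera coordinates, as OpenCV has them; the wrist camera has in their place "mount" (4x4, takes a point from camera to tool coordinates, whose origin is the TCP and whose axes are the tool frame's). Camera axes: x right, y down, z forward; pixel columns grow to the right and rows downward; lengths in m; the calibration is good to about 2 mm. A picture is of the moment at which its call begins: read the wrist's pose just before it. There is no depth.
- ctrl.hand_in(): hands the job in, once; it reports no verdict.
The state is a dict: "time_s": time; "q": joint angles; "qd": joint speeds; "joint_efforts": joint torques, N m; "tcp_pos": TCP position; "orientation": TCP orientation; "ft_force": force on the tool from outside, world axes, zero at the start; "moment": the same for the moment, N m; "finger_gap": finger opening in m.
Only numpy, scipy, OpenCV 4.12 (cv2) and the standard library are available. Lean on these libraries where they do the work, as an engineer would, in place of code of your own. Each camera call takes 0.05 s, during which the arm holds its last target. There are 200 camera calls.

## Task

Close the tray of splined sleeves with the wide metal cover parked on the tray's ledge: take the cover by its bar, tip it up on edge with its heel still on the ledge against the step of the tray, and lower it over the step so that it lies flat, seal side down, squarely over the tray. Let it down gently, do not let it fall, and leave it lying there.

Things in the scene. Friction and masses are not known exactly. Their poses are not given: they have to be found in the camera images.
- tray_step (a point): Fixed blue tray: middle of its rim edge beside the ledge, 74 mm above the table. x runs along this step, y level across the tray, away from the ledge, z up. Tray: 130 mm in x, 0 to 96 mm in y, open, rim level all round, six standing sleeves inside below the rim. Ledge: shelf 150 mm in x, 0 to -112 mm in y, its top 12 mm below the rim: the tray wall is a 12 mm step. Yaw within 0.4 rad.
- cover_mid (a point): Centre of the loose aluminium plate, 150 (x) by 120 (y) by 8 mm, 0.3 to 0.65 kg. Starts flat on the ledge; z points out of its face with the black seal strip (up at first), x along the step, y to the step. Its heel (edge at y = +60 mm) starts up to 12 mm from the step. Closed over the tray: z down, centre 48 mm along tray_step's y and 4 mm above the rim, x along the step.
- cover_bar (a point): Middle of the cover's grip bar, a round steel rod 12 mm thick, 100 mm long, parallel to the cover's x, at y = -100 mm from cover_mid (160 mm from the heel), level with it; same axes. Rigid on the cover by 6 mm arms at its ends: 88 mm free between them, 34 mm between rod and plate. Starts beyond the ledge, 66 mm above the table, free below. Held lightly (15 N), it turns between the fingers.

How it is judged:
By the outcome, as a careful person would: the job done as asked, in the order asked, and still so for the second after the job is handed in, with the robot touching nothing.
It also fails if it takes over 43 s, if anything falls off the work surface, if the arm or the gripper's body presses on something with over 40 N, if the wrist force passes 120 N, or if a joint passes its speed limit or range.

## Working session

There is one attempt and no reset: what is moved stays moved. The work goes in short steps, Python scripts to look and compute and a shell command to move; the robot and the scene stay as the last step left them, time stands still between calls to the robot, and variables do not carry over. Pictures are saved under pics/ and viewed, about 8 in all and at most 12, crops included, and the job is handed in when it is done.

```bash
ls; mkdir -p pics; cat > h.py <<'E'
import numpy as np,cv2
from cell import ctrl
def cam(n):
    o=ctrl.get_obs(); f=ctrl.grab_frame(n)
    if 'mount' in f:
        T=np.eye(4);T[:3,:3]=np.array(o['orientation']);T[:3,3]=o['tcp_pos']
        M=T@np.array(f['mount']);R=M[:3,:3].T;t=-R@M[:3,3]
    else:
        R=cv2.Rodrigues(np.array(f['rvec'],float))[0];t=np.array(f['tvec'],float).ravel()
    return f['color'],np.array(f['K']),R,t
def ray(K,R,t,p,z):
    c=-R.T@t;d=R.T@np.linalg.inv(K)@np.array([p[0],p[1],1.])
    return c+d*(z-c[2])/d[2]
def proj(K,R,t,P):
    q=K@(R@np.array(P)+t);return q[:2]/q[2]
E
python3 - <<'E'
from h import *
ims=[]
for n in('scene','top'):
    c,K,R,t=cam(n);cv2.imwrite(f'pics/{n}0.png',c)
    np.savez(f'pics/{n}.npz',K=K,R=R,t=t);print(n,-R.T@t)
E
```

```text
pics
scene [ 0.91113957 -0.26284404  0.60971401]
top [ 0.5538844  -0.06352438  0.74982503]
```

View pics/top0.png

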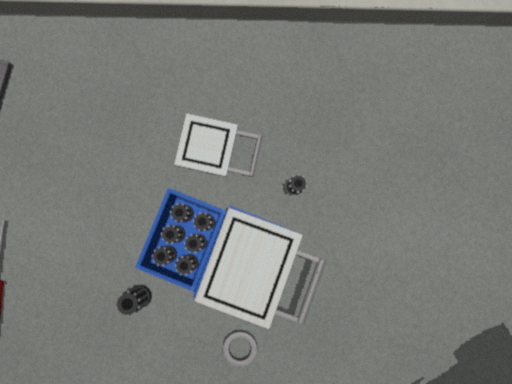

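View pics/scene0.png

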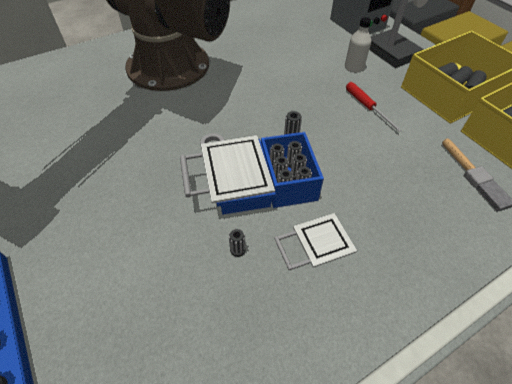

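The top view shows the tray at about (180,240), the wide cover at (250,267) and its bar at (312,287). The small cover at (207,144) is a decoy. The scene view agrees.

```bash
python3 - <<'E'
from h import *
c=cv2.imread('pics/top0.png');d=np.load('pics/top.npz');K,R,t=d['K'],d['R'],d['t']
hsv=cv2.cvtColor(c,cv2.COLOR_BGR2HSV)
m=((hsv[...,2]>175)&(hsv[...,1]<40)).astype(np.uint8); m[:60]=0
m=cv2.morphologyEx(m,cv2.MORPH_OPEN,np.ones((3,3)))
cs=cv2.findContours(m,0,2)[0]
cc=max(cs,key=cv2.contourArea)
def rect(cc,z,name):
    H=cv2.convexHull(cc)[:,0].astype(float)
    P=np.array([ray(K,R,t,p,z)[:2] for p in H]).astype(np.float32)
    r=cv2.minAreaRect(P*1000);print(name,r,'\n',cv2.boxPoints(r).round(1).tolist());return r
rect(cc,.070,'cover')
b=((hsv[...,0]>100)&(hsv[...,0]<130)&(hsv[...,1]>120)).astype(np.uint8)
b[:, :130]=0
cb=cv2.findContours(b,0,2)[0];cb=sorted(cb,key=cv2.contourArea)[::-1]
for k in cb[:3]:print(cv2.contourArea(k),cv2.boundingRect(k))
rect(cb[0],.074,'tray')
# bar
for p in [(322,259),(303,321),(312,287)]:print(p,ray(K,R,t,p,.066).round(4))
big=cv2.resize(c[180:340,120:335],None,fx=3.5,fy=3.5,interpolation=cv2.INTER_CUBIC)
cv2.imwrite('pics/topcrop.png',big)
E
```

```text
cover ((487.43597412109375, -49.018653869628906), (118.32372283935547, 148.3150177001953), 71.59635925292969) 
 [[398.3999938964844, -81.69999694824219], [539.0999755859375, -128.60000610351562], [576.5, -16.299999237060547], [435.70001220703125, 30.5]]
5437.5 (136, 189, 90, 108)
3.0 (230, 206, 13, 6)
0.0 (245, 212, 2, 1)
tray ((523.38037109375, 53.7117919921875), (99.38946533203125, 136.48851013183594), 70.27197265625) 
 [[442.3999938964844, 30.0], [570.7999877929688, -16.100000381469727], [604.4000244140625, 77.5], [475.8999938964844, 123.5]]
(322, 259) [ 0.5029 -0.1601  0.066 ]
(303, 321) [ 0.4099 -0.1333  0.066 ]
(312, 287) [ 0.4606 -0.1458  0.066 ]
```

View pics/topcrop.png

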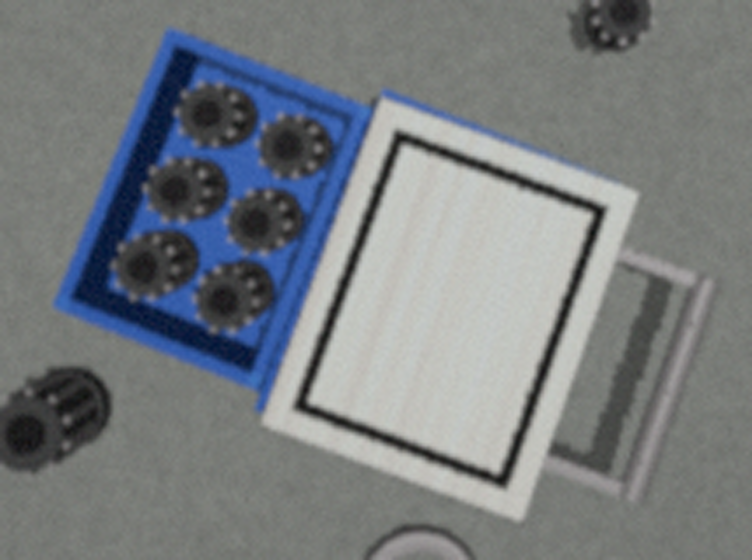

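```bash
python3 - <<'E'
from h import *
c=cv2.imread('pics/top0.png');d=np.load('pics/top.npz');K,R,t=d['K'],d['R'],d['t']
hsv=cv2.cvtColor(c,cv2.COLOR_BGR2HSV)
b=((hsv[...,0]>100)&(hsv[...,0]<130)&(hsv[...,1]>100)).astype(np.uint8)
b[:,:130]=0
k=max(cv2.findContours(b,0,cv2.CHAIN_APPROX_NONE)[0],key=cv2.contourArea)
P=np.array([ray(K,R,t,p[0],.074)[:2] for p in k])*1000
a0=np.deg2rad(-19.);X=np.array([np.cos(a0),np.sin(a0)]);Y=np.array([-X[1],X[0]])
O=np.array([506.,8.]);q=np.c_[(P-O)@X,(P-O)@Y]
def line(s,n):
    v=cv2.fitLine(s.astype(np.float32),cv2.DIST_HUBER,0,.01,.01).ravel();print(n,len(s),'ang',np.degrees(np.arctan(v[1]/v[0])).round(2),'pt',v[2:].round(1))
far=q[:,1].max()
line(q[(q[:,1]>far-8)&(abs(q[:,0]-np.mean(q[:,0]))<50)],'far')
m=(q[:,1]>25)&(q[:,1]<85)
line(q[m&(q[:,0]>50)],'right');line(q[m&(q[:,0]<-45)],'left')
w=((hsv[...,2]>175)&(hsv[...,1]<40)).astype(np.uint8);w[:60]=0
w=cv2.morphologyEx(w,cv2.MORPH_OPEN,np.ones((3,3)))
k=max(cv2.findContours(w,0,cv2.CHAIN_APPROX_NONE)[0],key=cv2.contourArea)
P=np.array([ray(K,R,t,p[0],.070)[:2] for p in k])*1000;q=np.c_[(P-O)@X,(P-O)@Y]
line(q[(q[:,1]>-20)&(abs(q[:,0])<60)],'heel');line(q[(q[:,1]<-100)&(abs(q[:,0])<60)],'front')
m=(q[:,1]<-15)&(q[:,1]>-105)
line(q[m&(q[:,0]>60)],'cright');line(q[m&(q[:,0]<-60)],'cleft')
o=ctrl.get_obs();print(o['time_s'],np.round(o['orientation'],3),o['tcp_pos'],o['finger_gap'])
E
```

```text
far 62 ang -1.11 pt [ 2.2 98.2]
right 37 ang 88.77 pt [69.4 55.9]
left 37 ang 89.17 pt [-59.1  55.5]
heel 76 ang 0.61 pt [-0.1 -2.2]
front 76 ang 0.58 pt [  -0.9 -118.4]
cright 56 ang -89.36 pt [ 74.3 -60.1]
cleft 57 ang -89.59 pt [-72.1 -59.9]
0.1 [[-0.253  0.967 -0.001]
 [ 0.967  0.253  0.001]
 [ 0.002 -0.    -1.   ]] [ 0.17065604 -0.65261408  0.23043265] 0.08577933287936906
```

The cover is 146 x 117 mm as measured, which is close to its given size. The tray yaw is about -20.1° and the cover's is -18.4°. The gap to the step is about 4 mm, and the cover sits about 2 mm low in x. The bar should be near (456,-144), so I'm moving above it.

```bash
python3 -m crank '[[0,0,0.578,0.42,0.404,0.10,0.03],[0,0,0.578,0.42,0.404,0.10,0.03],[0,0,0.578,0.42,0.404,0.10,0.03],[0,0,0.578,0.42,0.404,0.10,0.03],[0,0,0.578,0.42,0.404,0.10,0.03],[0,0,0.578,0.42,0.404,0.10,0.03],[0,0,0.578,0.42,0.404,0.10,0.03],[0,0,0.578,0.42,0.404,0.10,0.03],[0,0,0.578,0.42,0.404,0.10,0.03],[0,0,0.578,0.42,0.404,0.10,0.03],[0,0,0.578,0.42,0.404,0.10,0.03],[0,0,0.578,0.42,0.404,0.10,0.03]]' 20
python3 - <<'E'
from h import *
o=ctrl.get_obs();print(o['time_s'],np.round(o['orientation'],3),o['tcp_pos'],o['finger_gap'],o['ft_force'])
c,K,R,t=cam('wrist');np.savez('pics/w1.npz',K=K,R=R,t=t)
cv2.imwrite('pics/w1raw.png',c)
for P in [(.4559,-.1443,.066)]:
    p=proj(K,R,t,P);print(p);cv2.circle(c,tuple(int(v) for v in p),3,(0,0,255),1)
cv2.imwrite('pics/w1.png',c)
E
```

```text
time_s: 1.6
tcp_pos: [0.4549, -0.144, 0.1308]
orientation: [[0.316, 0.949, -0.001], [0.949, -0.316, 0.001], [0.001, -0.002, -1.0]]
ft_force: [0.4, -0.8, 0.0]
finger_gap: 0.0301
1.6 [[ 0.316  0.949 -0.001]
 [ 0.949 -0.316  0.001]
 [ 0.001 -0.002 -1.   ]] [ 0.45489555 -0.14397654  0.13082425] 0.030137446574728683 [ 0.41142212 -0.78308377  0.0128384 ]
[256.9407167  215.26936104]
```

View pics/w1.png

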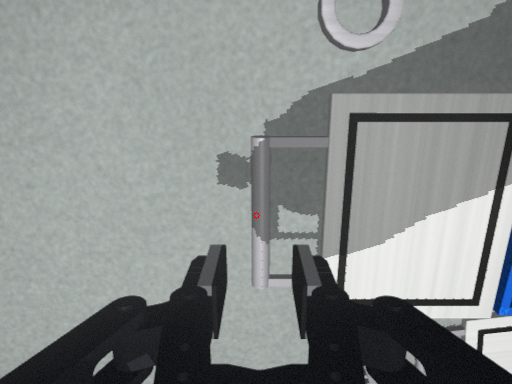

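The wrist view shows the bar at column ~260, rows 138–288, against a predicted 257. The gripper straddles it.

```bash
python3 - <<'E'
from h import *
d=np.load('pics/w1.npz');K,R,t=d['K'],d['R'],d['t']
o=ctrl.get_obs();T=np.array(o['orientation']);p=np.array(o['tcp_pos'])
g=cv2.cvtColor(cv2.imread('pics/w1raw.png'),cv2.COLOR_BGR2HSV)
for px in [(260,137),(260.5,213),(260.5,288),(260,215)]:
    w=ray(K,R,t,px,.068);print(px,w.round(4),(T.T@(w-p)).round(4))
E
```

```text
(260, 137) [ 0.4092 -0.1267  0.068 ] [ 0.0022 -0.0487  0.063 ]
(260.5, 213) [ 0.4545 -0.1414  0.068 ] [ 0.0026 -0.0011  0.0629]
(260.5, 288) [ 0.5056 -0.1584  0.068 ] [0.0027 0.0528 0.0629]
(260, 215) [ 0.4557 -0.1422  0.068 ] [0.0023 0.0003 0.0629]
```

```bash
python3 -m crank '[[0,0,0,0.0024,0.002,0.04,0.03],[0,0,0,0.0024,0.002,0.07,0.03],[0,0,0,0.0024,0.002,0.083,0.03],[0,0,0,0.0024,0.002,0.083,0.03],[0,0,0,0.0024,0.002,0.083,0.02],[0,0,0,0.0024,0.002,0.083,0.008],[0,0,0,0.0024,0.002,0.083,0.008],[0,0,0,0.0024,0.002,0.083,0.008],[0,0,0,0.0024,0.002,0.083,0.008]]' 20
```

```text
time_s: 2.78
tcp_pos: [0.458, -0.1428, 0.0484]
orientation: [[0.317, 0.949, 0.0], [0.949, -0.317, 0.001], [0.001, 0.0, -1.0]]
ft_force: [1.2, -4.3, 5.3]
finger_gap: 0.0111
```

```bash
python3 -m crank '[[0,0,0,0,0,-0.005,0.008],[0,0,0,0,0,-0.010,0.008],[0,0,0.014,0,-0.001,-0.010,0.008],[0,0,0.028,0,-0.0015,-0.010,0.008],[0,0,0.028,0.001,-0.0015,-0.010,0.008],[0,0,0.028,0.001,-0.0015,-0.010,0.008]]' 20
python3 -m crank '[[0,0,0,0.001,0,0,0.008],[0,0,0,0.002,0,0,0.008],[0,0,0,0.002,0,0,0.008]]' 20
python3 -m crank '[[0,0,0,0.001,0,0,0.008],[0,0,0,0.002,0,0,0.008],[0,0,0,0.002,0,0,0.008]]' 20
python3 - <<'E'
from h import *
for n in('top',):
    c,K,R,t=cam(n);cv2.imwrite('pics/t2raw.png',c)
    cv2.imwrite('pics/t2.png',cv2.resize(c[170:340,110:340],None,fx=3.4,fy=3.4,interpolation=cv2.INTER_CUBIC))
E
```

```text
time_s: 3.52
tcp_pos: [0.4568, -0.1413, 0.0583]
orientation: [[0.343, 0.939, -0.0], [0.939, -0.343, 0.001], [0.001, -0.0, -1.0]]
ft_force: [-0.6, 0.5, -1.1]
finger_gap: 0.0111
time_s: 3.9
tcp_pos: [0.4563, -0.1402, 0.058]
orientation: [[0.343, 0.939, -0.002], [0.939, -0.343, 0.0], [-0.001, -0.002, -1.0]]
ft_force: [-2.0, -7.4, -1.6]
finger_gap: 0.0109
time_s: 4.28
tcp_pos: [0.456, -0.1401, 0.058]
orientation: [[0.343, 0.939, -0.004], [0.939, -0.343, -0.002], [-0.003, -0.003, -1.0]]
ft_force: [-1.9, -14.5, -1.1]
finger_gap: 0.0109
```

View pics/t2.png

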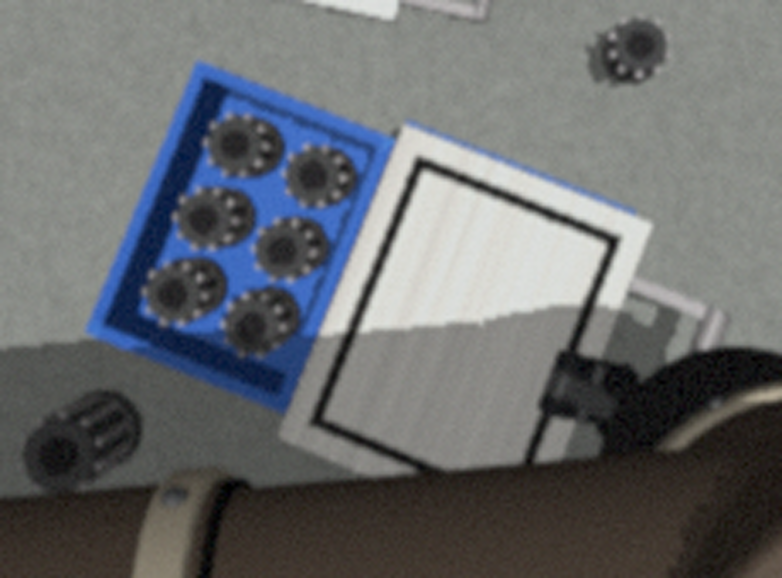

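The heel is now against the step: the force is 14.5 N, and the step implied by contact is (511.0,10.0) against (510.8,9.4) from vision. In the crop, cover heel corners are at (405,125) and (283,440), and rim corners at (392,135) and (285,410). Next I check the x offset.

```bash
python3 - <<'E'
from h import *
d=np.load('pics/top.npz');K,R,t=d['K'],d['R'],d['t']
c=cv2.imread('pics/t2raw.png');hsv=cv2.cvtColor(c,cv2.COLOR_BGR2HSV)
O=np.array([511.,10.]);a=np.deg2rad(-20.1);X=np.array([np.cos(a),np.sin(a)]);Y=np.array([-X[1],X[0]])
def show(n,p,z):
    w=ray(K,R,t,p,z)[:2]*1000;print(n,((w-O)@X).round(1),((w-O)@Y).round(1))
s=lambda u,v:(u/3.4+110-.35,v/3.4+170-.35)
show('c up',s(405,125),.070);show('c lo',s(283,440),.070);show('rim up',s(392,137),.074);show('rim lo',s(285,408),.074)
show('far up',s(197,65),.074);show('far lo',s(92,332),.074)
show('bar up',s(722,322),.076)
# upper side line of cover
w=((hsv[...,2]>150)&(hsv[...,1]<40)).astype(np.uint8)
k=max([k for k in cv2.findContours(w[170:340,110:340].copy(),0,cv2.CHAIN_APPROX_NONE,offset=(110,170))[0]],key=cv2.contourArea)
P=np.array([ray(K,R,t,p[0],.072)[:2] for p in k])*1000;q=np.c_[(P-O)@X,(P-O)@Y]
S=q[(q[:,0]>66)&(q[:,1]<-10)&(q[:,1]>-110)];v=cv2.fitLine(S.astype(np.float32),4,0,.01,.01).ravel();print(len(S),v)
S=q[(q[:,1]>-8)&(q[:,0]>-20)&(q[:,0]<65)];v=cv2.fitLine(S.astype(np.float32),4,0,.01,.01).ravel();print(len(S),v)
E
```

```text
c up 72.3 -1.8
c lo -76.4 -3.9
rim up 65.2 1.2
rim lo -62.4 0.3
far up 62.7 94.2
far lo -63.5 92.0
bar up 43.7 -163.8Traceback (most recent call last):
  File "<stdin>", line 15, in <module>
cv2.error: OpenCV(4.12.0) /io/opencv/modules/imgproc/src/linefit.cpp:50: error: (-215:Assertion failed) count > 0 in function 'fitLine2D_wods'
```

The cover sits about 1–2 mm low in x, so I'll add +1.2 mm in tool y. Next is the arc table.

```bash
python3 - <<'E'
import numpy as np
y0,z0=-160.,75.6
print('rel to now: th, toolx, toolz(mm)')
for th in list(range(6,91,4))+[90]+list(range(94,181,4))+[180]:
    a=np.radians(th);c,s=np.cos(a),np.sin(a)
    if th<=90: y,z=-160*c-4*s,62+160*s+4*c
    else: y,z=-148*c-4*s,74+148*s-4*c
    print(th,round(y-y0,1),round(-(z-z0),1),end=' | ')
E
```

```text
rel to now: th, toolx, toolz(mm)
6 0.5 -7.1 | 10 1.7 -18.1 | 14 3.8 -29.0 | 18 6.6 -39.6 | 22 10.2 -50.0 | 26 14.4 -60.1 | 30 19.4 -69.9 | 34 25.1 -79.2 | 38 31.5 -88.1 | 42 38.4 -96.4 | 46 46.0 -104.3 | 50 54.1 -111.5 | 54 62.7 -118.2 | 58 71.8 -124.2 | 62 81.4 -129.5 | 66 91.3 -134.2 | 70 101.5 -138.1 | 74 112.1 -141.3 | 78 122.8 -143.7 | 82 133.8 -145.4 | 86 144.8 -146.3 | 90 156.0 -146.4 | 90 156.0 -146.4 | 94 166.3 -146.3 | 98 176.6 -145.5 | 102 186.9 -144.0 | 106 196.9 -141.8 | 110 206.9 -138.8 | 114 216.5 -135.2 | 118 226.0 -131.0 | 122 235.0 -126.0 | 126 243.8 -120.5 | 130 252.1 -114.3 | 134 259.9 -107.6 | 138 267.3 -100.4 | 142 274.2 -92.7 | 146 280.5 -84.5 | 150 286.2 -75.9 | 154 291.3 -66.9 | 158 295.7 -57.6 | 162 299.5 -47.9 | 166 302.6 -38.1 | 170 305.1 -28.0 | 174 306.8 -17.8 | 178 307.8 -7.6 | 180 308.0 -2.4 |
```

```bash
python3 -m crank '[[0,0,0,0.0005,0,-0.007,0.008],[0,0,0,0.0017,0,-0.018,0.008],[0,0,0,0.0038,0.0005,-0.029,0.008],[0,0,0,0.0066,0.001,-0.0396,0.008],[0,0,0,0.0102,0.0012,-0.050,0.008],[0,0,0,0.0144,0.0012,-0.060,0.008],[0,0,0,0.0194,0.0012,-0.070,0.008],[0,0,0,0.0251,0.0012,-0.079,0.008],[0,0,0,0.0315,0.0012,-0.088,0.008],[0,0,0,0.0384,0.0012,-0.0964,0.008],[0,0,0,0.046,0.0012,-0.1043,0.008],[0,0,0,0.0541,0.0012,-0.1115,0.008]]' 20
python3 - <<'E'
from h import *
o=ctrl.get_obs();r=np.array(o['tcp_pos'])*1000-[511,10,0];a=np.deg2rad(-20.1)
print('x,y,barz',r[0]*np.cos(a)+r[1]*np.sin(a),-r[0]*np.sin(a)+r[1]*np.cos(a),r[2]+17.6)
c,K,R,t=cam('scene');cv2.imwrite('pics/s3.png',cv2.resize(c[60:300,130:400],None,fx=2.5,fy=2.5))
E
```

```text
time_s: 5.82
tcp_pos: [0.4748, -0.0921, 0.1721]
orientation: [[0.342, 0.94, -0.006], [0.94, -0.342, -0.007], [-0.009, -0.003, -1.0]]
ft_force: [-8.2, -14.3, 15.1]
finger_gap: 0.0115
x,y,barz 1.0625389527973823 -108.29258614460639 189.66827941422545
```

View pics/s3.png

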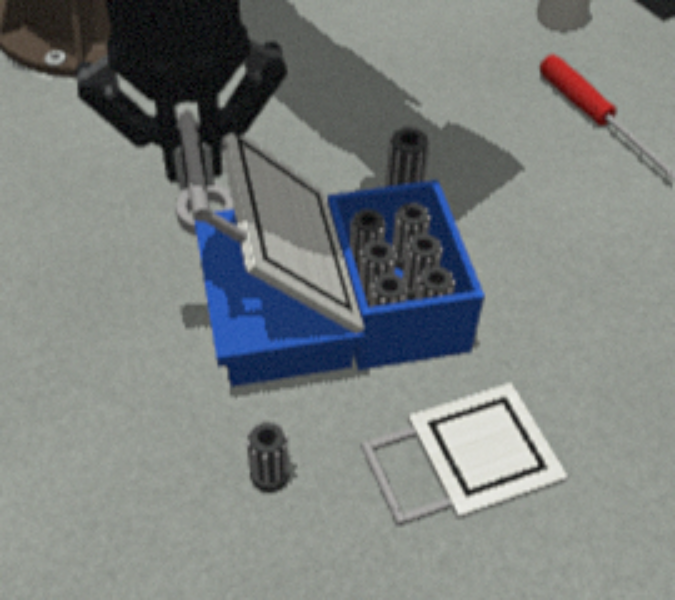

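The scene view shows the cover at about 50°, heel on the ledge at the step (corner about (360,328) in the crop), and the bar turning in the pads. There is some axial push (~20 N), and it relaxes because I restart from the measured pose. On to nearly upright.

```bash
python3 -m crank '[[0,0.003,0,0.0086,0,-0.0068,0.008],[0,0.006,0,0.0177,0,-0.0129,0.008],[0,0.009,0,0.0273,0,-0.0182,0.008],[0,0.009,0,0.0372,0,-0.023,0.008],[0,0.009,0,0.0474,0,-0.027,0.008],[0,0.009,0,0.058,0,-0.0303,0.008],[0,0.009,0,0.0687,0,-0.0328,0.008],[0,0.009,0,0.0797,0,-0.0346,0.008]]' 20
python3 - <<'E'
from h import *
o=ctrl.get_obs();r=np.array(o['tcp_pos'])*1000-[511,10,0];a=np.deg2rad(-20.1)
print('x,y,barz',r[0]*np.cos(a)+r[1]*np.sin(a),-r[0]*np.sin(a)+r[1]*np.cos(a),r[2]+17.6)
c,K,R,t=cam('scene');cv2.imwrite('pics/s4.png',cv2.resize(c[60:300,130:400],None,fx=2.5,fy=2.5))
E
```

```text
time_s: 6.88
tcp_pos: [0.5034, -0.0152, 0.2069]
orientation: [[0.342, 0.94, -0.002], [0.94, -0.342, 0.002], [0.002, -0.002, -1.0]]
ft_force: [-0.4, -1.3, 2.0]
finger_gap: 0.0109
x,y,barz 1.5158987979803893 -26.308849823672038 224.47721647324872
```

View pics/s4.png

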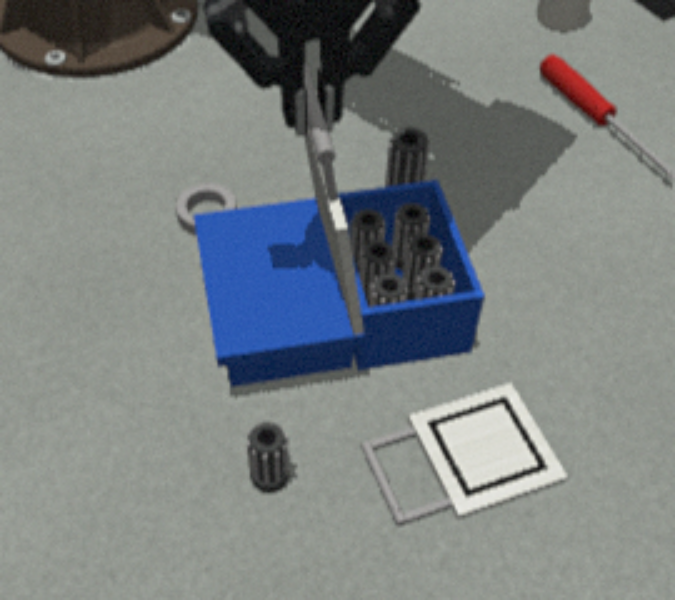

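The scene view shows the plate near vertical with its heel in the corner (about (358,330)). Forces are small. Bringing it on edge now.

```bash
python3 -m crank '[[0,0,0,0.006,0,-0.0005,0.008],[0,0,0,0.011,0,-0.0008,0.008],[0,0,0,0.017,0,-0.0009,0.008],[0,0,0,0.022,0,-0.0009,0.008],[0,0,0,0.022,0,-0.0009,0.008]]' 20
python3 - <<'E'
from h import *
o=ctrl.get_obs();r=np.array(o['tcp_pos'])*1000-[511,10,0];a=np.deg2rad(-20.1)
print('x,y,barz',r[0]*np.cos(a)+r[1]*np.sin(a),-r[0]*np.sin(a)+r[1]*np.cos(a),r[2]+17.6)
c,K,R,t=cam('scene');cv2.imwrite('pics/s5.png',cv2.resize(c[90:270,190:330],None,fx=4.2,fy=3.3*1))
E
```

```text
time_s: 7.55
tcp_pos: [0.5114, 0.0065, 0.2078]
orientation: [[0.342, 0.94, -0.002], [0.94, -0.342, 0.002], [0.002, -0.002, -1.0]]
ft_force: [-0.4, -1.2, 1.5]
finger_gap: 0.0113
x,y,barz 1.6343699978089787 -3.1585202922824767 225.36627321181967
```

View pics/s5.png

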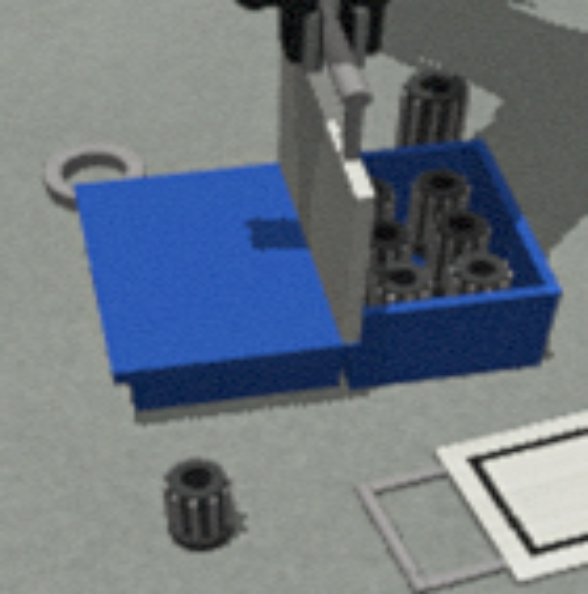

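The plate is on edge, heel on the ledge in the corner (about (350,340)), and parallel to the step. The 1.5 N upward force confirms heel contact. Now I lower it over the step along the second arc.

```bash
python3 -m crank '[[0,0,0,0.0048,0,0,0.008],[0,0,0,0.010,0,0.0001,0.008],[0,0,0,0.020,0,0.0009,0.008],[0,0,0,0.0303,0,0.0024,0.008],[0,0,0,0.0403,0,0.0046,0.008],[0,0,0,0.0503,0,0.0077,0.008],[0,0,0,0.060,0,0.0113,0.008],[0,0,0,0.0695,0,0.0155,0.008],[0,0,0,0.0785,0,0.0206,0.008],[0,0,0,0.0873,0,0.0261,0.008],[0,0,0,0.0956,0,0.0323,0.008],[0,0,0,0.0956,0,0.0323,0.008]]' 20
python3 - <<'E'
from h import *
o=ctrl.get_obs();r=np.array(o['tcp_pos'])*1000-[511,10,0];a=np.deg2rad(-20.1)
print('x,y,barz',r[0]*np.cos(a)+r[1]*np.sin(a),-r[0]*np.sin(a)+r[1]*np.cos(a),r[2]+14.2)
c,K,R,t=cam('scene');cv2.imwrite('pics/s6.png',cv2.resize(c[70:270,180:380],None,fx=3,fy=3))
E
```

```text
time_s: 9.1
tcp_pos: [0.5438, 0.0966, 0.1748]
orientation: [[0.341, 0.94, -0.003], [0.94, -0.341, 0.002], [0.001, -0.003, -1.0]]
ft_force: [-0.6, -2.0, -2.6]
finger_gap: 0.0111
x,y,barz 1.0148023029038171 92.63505922017283 188.99055781434222
```

View pics/s6.png

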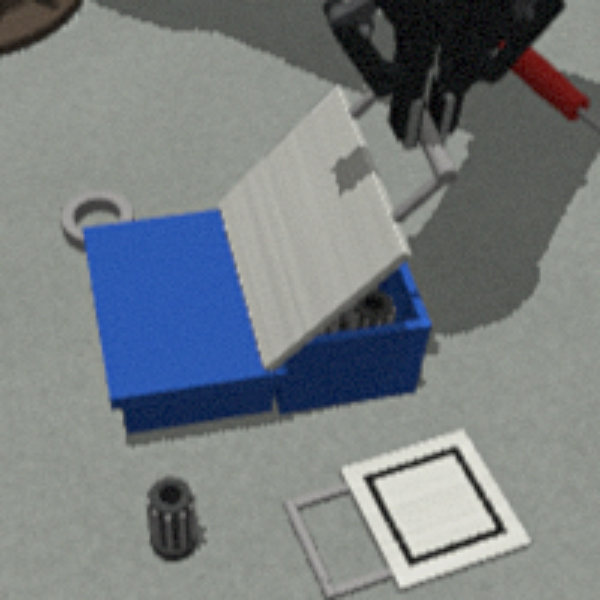

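The cover is leaning over the step at ~130° with its heel edge on the step, parallel to it. Continuing down.

```bash
python3 -m crank '[[0,0,0,0.0076,0,0.0065,0.008],[0,0,0,0.015,0,0.0137,0.008],[0,0,0,0.0218,0,0.0212,0.008],[0,0,0,0.028,0,0.0292,0.008],[0,0,0,0.0337,0,0.0377,0.008],[0,0,0,0.0387,0,0.0466,0.008],[0,0,0,0.0431,0,0.0558,0.008],[0,0,0,0.0469,0,0.0655,0.008],[0,0,0,0.050,0,0.0753,0.008],[0,0,0,0.0525,0,0.0854,0.008],[0,0,0,0.0525,0,0.0854,0.008]]' 20
python3 - <<'E'
from h import *
o=ctrl.get_obs();r=np.array(o['tcp_pos'])*1000-[511,10,0];a=np.deg2rad(-20.1)
print('x,y,barz',r[0]*np.cos(a)+r[1]*np.sin(a),-r[0]*np.sin(a)+r[1]*np.cos(a),r[2]+14.2)
E
```

```text
time_s: 10.52
tcp_pos: [0.5613, 0.1461, 0.089]
orientation: [[0.341, 0.94, -0.003], [0.94, -0.341, 0.002], [0.001, -0.004, -1.0]]
ft_force: [-0.2, -1.5, -0.1]
finger_gap: 0.011
x,y,barz 0.5159647692738503 145.08931423395043 103.15988989682262
```

```bash
python3 -m crank '[[0,0,0,0.001,0.0003,0.005,0.008],[0,0,0,0.0017,0.0005,0.010,0.008],[0,0,0,0.0023,0.0005,0.015,0.008],[0,0,0,0.0027,0.0005,0.019,0.008],[0,0,0,0.0028,0.0005,0.022,0.008],[0,0,0,0.0028,0.0005,0.0235,0.008],[0,0,0,0.0028,0.0005,0.0245,0.008],[0,0,0,0.0028,0.0005,0.0245,0.008]]' 20
python3 - <<'E'
from h import *
o=ctrl.get_obs();r=np.array(o['tcp_pos'])*1000-[511,10,0];a=np.deg2rad(-20.1)
print('x,y,barz',r[0]*np.cos(a)+r[1]*np.sin(a),-r[0]*np.sin(a)+r[1]*np.cos(a),r[2]+14.2)
c,K,R,t=cam('top');cv2.imwrite('pics/t7raw.png',c)
cv2.imwrite('pics/t7.png',cv2.resize(c[150:320,80:310],None,fx=3.4,fy=3.4,interpolation=cv2.INTER_CUBIC))
E
```

```text
time_s: 11.52
tcp_pos: [0.5627, 0.1483, 0.0648]
orientation: [[0.341, 0.94, -0.003], [0.94, -0.341, 0.002], [0.0, -0.003, -1.0]]
ft_force: [-2.7, -2.5, 5.6]
finger_gap: 0.0109
x,y,barz 1.0366280057727764 147.69801627440663 78.95598331866802
```

View pics/t7.png

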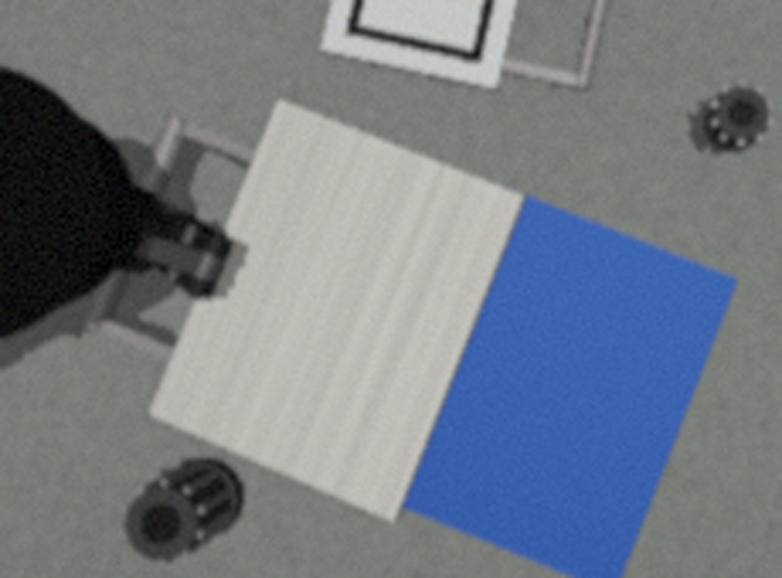

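The cover lies flat on the tray and reads 5.6 N upward, so it is on the rim. Its crop corners are (280,100), (524,195), (398,522) and (150,412), with the ledge beyond it. Measuring alignment.

```bash
cat > al.py <<'E'
from h import *
import sys
d=np.load('pics/top.npz');K,R,t=d['K'],d['R'],d['t']
c=cv2.imread(sys.argv[1]);hsv=cv2.cvtColor(c,cv2.COLOR_BGR2HSV)
a0=np.deg2rad(-20.1);X=np.array([np.cos(a0),np.sin(a0)]);Y=np.array([-X[1],X[0]]);O=np.array([511.,10.])
def q(mask,z):
    mask=cv2.morphologyEx(mask.astype(np.uint8),cv2.MORPH_OPEN,np.ones((3,3)));mask[:150]=0
    k=max(cv2.findContours(mask,0,cv2.CHAIN_APPROX_NONE)[0],key=cv2.contourArea)
    P=np.array([ray(K,R,t,p[0],z)[:2] for p in k])*1000;return np.c_[(P-O)@X,(P-O)@Y]
def line(s,n):
    if len(s)<5: print(n,'none');return
    v=cv2.fitLine(s.astype(np.float32),cv2.DIST_HUBER,0,.01,.01).ravel();print(n,len(s),'ang',np.degrees(np.arctan(v[1]/v[0])).round(2),'pt',v[2:].round(1))
w=q((hsv[...,2]>140)&(hsv[...,1]<45),.082)
line(w[(w[:,1]<0)&(abs(w[:,0])<60)],'heel');m=(w[:,1]>5)&(w[:,1]<95)
line(w[(w[:,1]>100)&(abs(w[:,0]-42)<20)],'front')
line(w[m&(w[:,0]>50)],'c+');line(w[m&(w[:,0]<-50)],'c-')
b=q((hsv[...,0]>100)&(hsv[...,0]<130)&(hsv[...,1]>100),.062)
m=(b[:,1]>-100)&(b[:,1]<-30)
line(b[m&(b[:,0]>50)],'l+');line(b[m&(b[:,0]<-50)],'l-');line(b[(b[:,1]<-100)&(abs(b[:,0])<55)],'lend')
E
python3 al.py pics/t7raw.png
```

```text
heel 76 ang 0.11 pt [-0.1 -9.7]
front 25 ang 0.07 pt [ 36.9 106.9]
c+ 55 ang -89.74 pt [74.  43.8]
c- 55 ang 88.57 pt [-76.4  50. ]
l+ 43 ang -89.93 pt [ 74.  -71.4]
l- 43 ang 89.98 pt [-74.1 -65.7]
lend 68 ang -0.04 pt [   0.3 -111.8]
```

The cover is within about 1.2 mm and 0.1° of square (centre y 49 against 48). Now I release it and retreat straight up.

```bash
python3 -m crank '[[0,0,0,0,0,-0.0004,0.008],[0,0,0,0,0,-0.0004,0.015],[0,0,0,0,0,-0.0004,0.024],[0,0,0,0,0,-0.0004,0.030],[0,0,0,0,0,-0.0004,0.030],[0,0,0,0,0,-0.01,0.030],[0,0,0,0,0,-0.03,0.030],[0,0,0,0,0,-0.06,0.030],[0,0,0,0,0,-0.10,0.030],[0,0,0,0,0,-0.14,0.030],[0,0,0,0,0,-0.16,0.030],[0,0,0,0,0,-0.16,0.030]]' 20
python3 - <<'E'
from h import *
c,K,R,t=cam('top');cv2.imwrite('pics/t8raw.png',c)
c,K,R,t=cam('scene');cv2.imwrite('pics/s8.png',cv2.resize(c[40:280,150:400],None,fx=2.4,fy=2.4))
E
python3 al.py pics/t8raw.png
```

```text
time_s: 13.08
tcp_pos: [0.5641, 0.1485, 0.2274]
orientation: [[0.341, 0.94, 0.001], [0.94, -0.341, 0.004], [0.004, -0.001, -1.0]]
ft_force: [-0.8, 0.3, -1.2]
finger_gap: 0.0301
heel 76 ang 0.06 pt [ -4.1 -12.3]
front 27 ang 0.76 pt [ 46.1 106.5]
c+ 56 ang -89.67 pt [73.8 50.4]
c- 56 ang -89.93 pt [-75.2  49.7]
l+ 43 ang -89.74 pt [ 74.  -57.1]
l- 43 ang 89.94 pt [-74.2 -75. ]
lend 68 ang 0.02 pt [   0.3 -111.8]
```

View pics/s8.png

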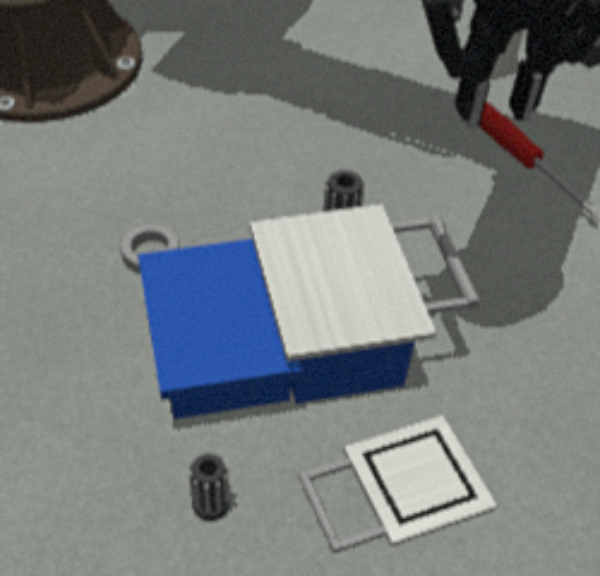

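The cover is closed, flat and released, with the arm clear. Its centre is at y ≈ 47.6 mm, x ≈ -0.7 mm and yaw ≈ 0.1°.

```bash
python3 -c "
from cell import ctrl
print(ctrl.hand_in())"
```

```text
the job is handed in; nothing more can be done
None
```

The wide cover is lying closed, seal side down, over the tray, and the job is handed in at about 13 s of the 43 s allowed.

I gripped the bar at 20 N and slid the heel against the step. Then I tipped the cover on edge with the heel on the ledge and lowered it over the step in an arc. It was resting on the rim before I opened the fingers and backed off upwards.

- **Final position:** the top camera put the cover's centre about 47.6 mm across from the step (48 wanted) and about 0.7 mm off along it. Its yaw is about 0.1° off, read from the heel edge.
- **Front edge:** a short, partly hidden stretch of it read 0.8° off. I took that as noise.
- **Flatness:** I judged it lying flat by eye from the scene view and from the 5.6 N contact force. I did not measure its height.
- **Forces:** the largest reading, taken at the end of each move, was about 22 N. It came partway through the tip, when the cover pushed along its length. My bar-height estimate was then about 3 mm off, and I corrected it.
- **Last view:** after release, the arm was clear and touching nothing.

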